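# Reset the lamp-hour counter under a projector's sliding dust cover

### The job

The lamp of the projector on the bench has been renewed, so reset its hour counter: slide the dust cover on its top fully open, hold the reset button underneath pressed down for two seconds, then slide the cover fully shut again. Do not press the uncovered power button, and leave the things lying on the projector and right beside it where they are.

Things in the scene. Friction and masses are not known exactly. Their poses are not given: they have to be found in the camera images.
- projector: White projector, case 260 (x) x 360 (y) x 100 mm high to its flat top deck, standing firmly on the table (does not move). Origin: centre of its underside, on the table; z up, x towards its lens side (lens sticks out 35 mm), y along its long side. A well in the deck holds the reset button; a sliding cover closes it between two rails along y, 9 mm above the deck, 47 mm either side of its middle.
- cover (a joint): Travel of the dust cover (m): 0 = closed against its stop, over the button; grows as it slides along the projector's +y; 0.085 = fully open against the other stop. It may start up to 10 mm ajar. It drags with about 2 N and stays where it is left.
- cover_grip (a point): Centre of the top of the finger rib on the dust cover; moves with it. The cover is a grey plate 86 (x) x 80 (y) x 5 mm, its upper face 106.5 mm above the table, 23 mm below this point. The rib stands at the plate's middle: 40 mm long along the projector's x, 16 mm thick along its y (the sliding direction), 23 mm high.
- reset_key (a joint): Travel of the reset button (m): 0 = up, 0.006 = fully down; springs back by itself; takes about 1 N to start and 5 N to hold fully down.
- reset_top (a point): Centre of the top of the round grey reset button, 28 mm across, in the middle of a well 70 (x) x 64 (y) mm, 16 mm deep, centred at projector x -20, y -45 mm. 3 mm below the deck (97 mm above the table) when up; moves down as pressed. Hidden by the cover until that is slid aside.
- power_key (a joint): Travel of the power button (m): 0 = up, 0.006 = fully down. Not to be pressed.
- power_top (a point): Centre of the top face of the round grey power button, 28 mm across, standing 10 mm proud of the deck, uncovered, near the projector's +y rear corner (x -70, y 145 mm).
- lens_cap: Bystander: round black lens cap, 48 mm across, 10 mm high, lying loose on the projector's top above the lens; origin: centre of its underside.
- screwdriver: Bystander: screwdriver about 160 mm long with a black handle, lying loose on the projector's top, along y, between the cover and the lens side; origin: centre of its underside.
- cup: Bystander: white paper cup, 72 mm across the rim, 85 mm high, standing near the projector's -y end; origin: centre of its underside.
- lens_barrel: Bystander: black stepped lens barrel, 68 mm across, 70 mm high, standing near the projector's +y end; origin: centre of its underside.
- fan: Bystander: square black fan, 70 x 70 x 20 mm, lying on the table near the projector's -y end; origin: centre of its underside.
- carton: Bystander: small cardboard carton 90 x 70 x 60 mm high near the projector's +y end; origin: centre of its underside.

How it is judged (in metres and radians):
On the way, in this order (a step that is already met when the one before it is completed fails the run):
1. the dust cover is slid open, clear of the reset button (value of joint cover above 0.065 m), for 0.1 s.
2. with the cover open, the reset button is held down for 1.5 s (value of joint cover above 0.06 m and value of joint reset_key above 0.004 m), for 1.5 s.
At the end, for the whole second after the job is handed in: The dust cover is shut to within 4 mm of its closed stop and at rest, and the reset button is up again (within 1.5 mm) (value of joint cover below 0.004 m and velocity of joint cover between -0.005 and 0.005 m/s and value of joint reset_key below 0.0015 m); the robot touches nothing.
It fails at once if the power button is pressed (over 2.5 mm) (value of joint power_key above 0.0025 m).
It fails at once if a thing lying on the projector or right beside it is shifted by more than 30 mm (distance of any of lens_cap, screwdriver, cup, lens_barrel, fan, carton from where it was at the start of the episode above 0.03 m).
It also fails if it takes over 64 s, if anything falls off the work surface, if the arm or the gripper's body presses on something with over 40 N, if the wrist force passes 120 N, or if a joint passes its speed limit or range.

### The arm

A 6-joint arm with a two-finger parallel gripper is mounted at the origin on the work surface. World frame = base frame: x ahead of the robot, y to its left, z up, the work surface at z = 0. Lengths are in mm, angles in degrees, forces in N, time in s.
With the tool pointing down it reaches from about 325 to 925 mm from the base axis. Payload 3.1 kg.
Tool frame: the origin (TCP) lies at the very end of the fingers, on their centre line; the grasp point (between the pads) lies grasp_offset behind it (grasp_offset is the distance from the TCP to the grasp point, in mm); z points along the fingers, x is the direction in which the jaws open and shut, and the axes are right-handed (so a half turn about z gives the same grasp; the last joint's range is limited). The gripper opens to 85 mm and grips with 20 to 120 N. Pads are 22 mm wide; open, the fingers measure 114 mm over their backs; the gripper's body (76 mm by 85 mm) begins 54 mm behind the grasp point. The pads swing forward as they close: fully open they stand 13 mm farther back than shut.
Start: joints at [-81.028, 12.427, 92.441, -0, 75.132, -6.429], TCP at [166.005, -602.563, 231.3] pointing down, gripper open.
Joint ranges: [-157.48, 157.48], [-44.54, 120.13], [17.64, 146.25], [-64.5, 244.5], [7.68, 150.69], [-147.95, 147.95]. Speed limits (degrees/s): [159.86, 159.86, 180, 180, 180, 180].

### API

Orientations are given as [roll, pitch, yaw] about the fixed x, y, z axes, in that order (R = Rz(yaw) Ry(pitch) Rx(roll)).
In Python, from station import * gives the robot as it stands. Calls block until the motion is done:
- goto(position, orientation): joint-space move of the TCP to a pose.
- move_l(position, attitude=None, speed=150): straight line of the TCP; attitude=None keeps the orientation; speed is the mean speed in mm/s.
- move_j(angles): joint-space move.
- grip(opening, squeeze=None): finger opening in mm; squeeze is the grip in N (None keeps the last); returns when the fingers have stopped.
- wait(seconds).
- solve_ik(position, orientation): joint angles nearest the present ones, or None.
- get_obs(): the state.
- get_image(name): name is "scene" or "top" or "wrist"; returns the picture (400x640x3 uint8, red, green, blue); there is no depth.
- get_calibration(name): a dict with "fx", "fy", "cx", "cy" (pixels), "R" (3x3) and "t" (3): a world point X has camera coordinates R X + t; the wrist camera has in their place "mount" (4x4, takes a point from camera to tool coordinates, whose origin is the TCP and whose axes are the tool frame's). Camera axes: x right, y down, z forward; pixel columns grow to the right and rows downward; lengths in mm; the calibration is good to about 2 mm. A picture is of the moment at which its call begins: read the wrist's pose just before it. get_calibration takes no time and is no camera call.
A pose or a line that the arm cannot do raises Unreachable and nothing moves.
- sign_off(): hands the job in, once; it reports no verdict.
Trained networks look in the newest picture that a camera, given by its name, has taken for a name from the list of things; names that differ only in an ending like _2 or _b are one class to them, and where a whole thing is asked for, a point or a joint stands for the part that bears it (a point fixed in the world has none). Each returns a list of dicts, best first, with "score" (0 to 1); they miss things now and then, are a little off and sometimes report something else, mostly with a low value. They report only what shows in the picture. A call takes as long as a camera call.
- spot_in(name, camera): "extent" ([centre column, centre row, width, height] in pixels, round what is visible of it).
- regions_of(name, camera): "region" (400x640 bool, what is visible of it) and "extent" ([centre column, centre row, width, height] in pixels, round what is visible of it).
The state is a dict: "t": time; "joint_pos": joint angles; "qvel": joint speeds; "effort": joint torques, N m; "tcp_pos": TCP position; "ee_rot": TCP orientation; "wrist_force": force on the tool from outside, world axes, zero at the start; "moment": the same for the moment, N m; "grip_width": finger opening in mm.
Only numpy, scipy, OpenCV 4.12 (cv2) and the standard library are available. Lean on these libraries where they do the work, as an engineer would, in place of code of your own. Each camera call takes 0.05 s, during which the arm holds its last target.

## Working session

There is one attempt and no reset: what is moved stays moved. The work goes in short steps, each a Python script; the robot and the scene stay as the last script left them, time stands still between calls to the robot, and variables do not carry over. Pictures are saved under pics/ and viewed, and the job is handed in when it is done.

```bash
ls; mkdir -p pics; python3 - <<'E'
from station import *
import cv2
for n in ("scene","top","wrist"):
    im=get_image(n); cv2.imwrite(f"pics/a_{n}.png",im[:,:,::-1])
    print(n,get_calibration(n))
o=get_obs();print(o)
E
```

```text
pics
scene {'fx': 493.52313221017306, 'fy': 493.52313221017306, 'cx': 329.0672193407777, 'cy': 202.6558477934422, 'R': array([[ 0.13772156,  0.99046984,  0.00150355],
       [ 0.66403384, -0.09120516, -0.74211904],
       [-0.7349094 ,  0.1032042 , -0.67026641]]), 't': array([-138.89369397, -292.95713531, 1681.6389431 ])}
top {'fx': 368.6993466859189, 'fy': 368.6993466859189, 'cx': 317.66407517737855, 'cy': 200.37099552179072, 'R': array([[-0.00406413, -0.99929767,  0.03725126],
       [-0.99020349, -0.00117779, -0.13962686],
       [ 0.13957266, -0.03745379, -0.98950325]]), 't': array([ 40.67811621, 583.84663605, 904.49242932])}
wrist {'fx': 305.5817216235094, 'fy': 305.5817216235094, 'cx': 323.0608718985838, 'cy': 201.00570925882184, 'mount': array([[ 9.99999668e-01,  1.64012630e-04, -7.98200822e-04,
         7.41708935e-02],
       [ 7.75803947e-05,  9.55923681e-01,  2.93615241e-01,
        -7.48060818e+01],
       [ 8.11175676e-04, -2.93615205e-01,  9.55923351e-01,
        -1.42373350e+02],
       [ 0.00000000e+00,  0.00000000e+00,  0.00000000e+00,
         1.00000000e+00]])}
{'t': 0.15, 'joint_pos': array([-8.10281178e+01,  1.24671690e+01,  9.25100961e+01,  1.14375995e-03,
        7.51318101e+01, -6.42777268e+00]), 'qvel': array([-0.13130675, -0.10760546, -0.20203821, -0.02823056, -0.00291522,
       -0.09546507]), 'effort': array([ 6.58648014e-05, -3.97451878e+01, -3.04416454e+01, -2.19306535e-04,
        5.80118503e-03, -5.85611090e-06]), 'tcp_pos': array([ 165.90430697, -601.91566762,  230.23961987]), 'ee_rot': array([-1.79986691e+02,  1.08265843e-01, -7.46006271e+01]), 'wrist_force': array([0.07282311, 0.02203242, 1.45953034]), 'moment': array([ 0.04935218,  0.08196631, -0.04421776]), 'grip_width': 85.4730113922721}
```

View pics/a_scene.png

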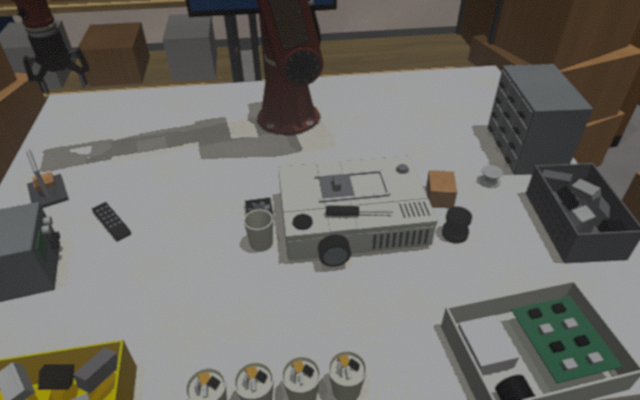

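View pics/a_top.png

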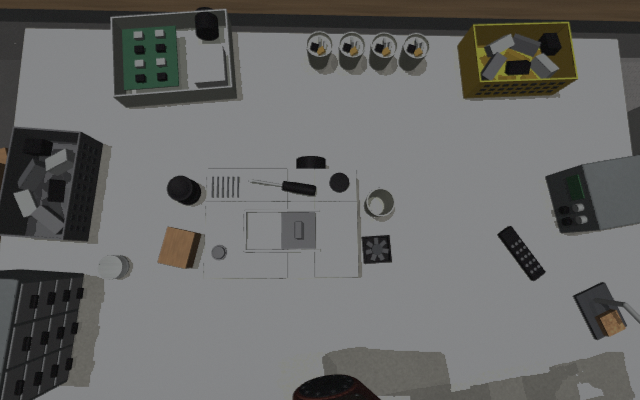

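The scene view shows the projector at about (355,205). In the top view it spans cols 205–358 and rows 168–278, with the rib near (299,230), the power button at (218,252), the screwdriver at (285,185) and the cap at (340,182). I'll zoom in next.

```bash
python3 - <<'E'
from station import *
import cv2
a=cv2.imread("pics/a_top.png")[155:290,195:370];cv2.imwrite("pics/b_top.png",cv2.resize(a,None,fx=4.4,fy=4.4,interpolation=cv2.INTER_CUBIC))
a=cv2.imread("pics/a_scene.png")[150:270,270:445];cv2.imwrite("pics/b_scene.png",cv2.resize(a,None,fx=4.4,fy=4.4,interpolation=cv2.INTER_CUBIC))
for c in("top","scene"):
  get_image(c)
  for n in("projector","cover_grip","cover","power_top","lens_cap","screwdriver"):
    for r in spot_in(n,c)[:2]: print(c,n,round(r["score"],2),[round(float(x),1) for x in r["extent"]])
E
```

```text
top projector 0.69 [281.0, 216.9, 155.0, 128.5]
top cover_grip 0.59 [298.1, 230.4, 30.9, 41.6]
top cover 0.92 [298.0, 229.4, 35.6, 36.8]
top cover 0.39 [280.6, 217.3, 156.0, 123.4]
top power_top 0.7 [216.5, 255.2, 12.2, 8.9]
top lens_cap 0.51 [340.9, 182.9, 20.9, 21.7]
top screwdriver 0.85 [282.8, 185.9, 71.8, 18.8]
top screwdriver 0.46 [297.0, 230.5, 33.3, 36.6]
scene projector 0.95 [359.0, 210.8, 163.3, 110.9]
scene cover_grip 0.62 [337.6, 184.9, 38.1, 21.4]
scene cover 0.73 [337.1, 184.8, 37.9, 24.0]
scene cover 0.27 [259.5, 230.1, 29.4, 49.3]
scene lens_cap 0.65 [304.2, 224.4, 22.5, 17.4]
scene screwdriver 0.77 [358.6, 210.2, 64.0, 8.3]
```

View pics/b_top.png

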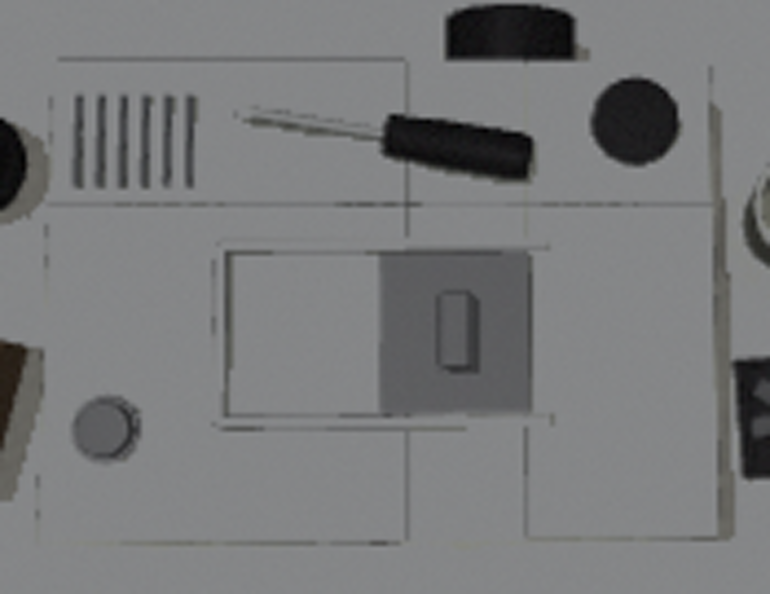

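View pics/b_scene.png

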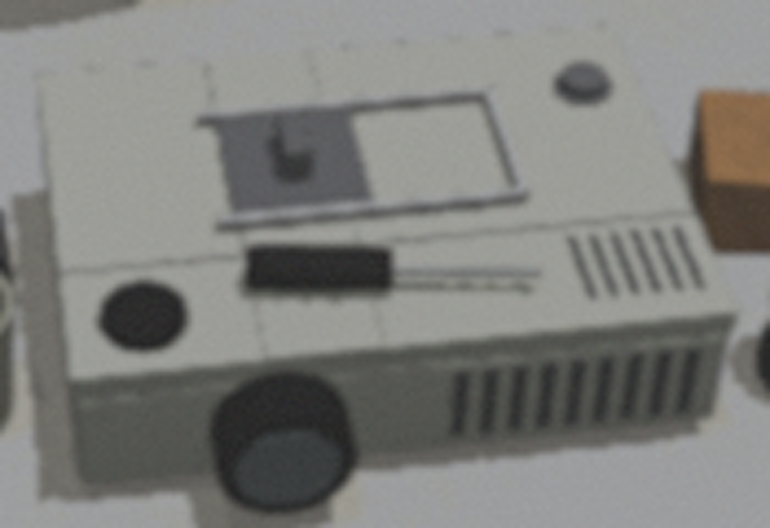

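```bash
cat > h.py <<'E'
import numpy as np
from scipy.optimize import least_squares
def proj(cal,X):
    X=np.atleast_2d(X); c=X@np.array(cal["R"]).T+cal["t"]
    return np.c_[cal["fx"]*c[:,0]/c[:,2]+cal["cx"],cal["fy"]*c[:,1]/c[:,2]+cal["cy"]]
def P2W(p,X):
    a=p[2];X=np.atleast_2d(X);R=np.array([[np.cos(a),-np.sin(a)],[np.sin(a),np.cos(a)]])
    return np.c_[X[:,:2]@R.T+p[:2],X[:,2]]
E
python3 - <<'E'
from station import *
from h import *
T=get_calibration("top");S=get_calibration("scene")
M=np.array([[130,180,100],[-130,180,100],[-130,-180,100],[130,-180,100],[-70,145,110]],float)
tp=np.array([[55,58],[38,543],[720,538],[710,60],[103,428]])/4.4+[195,155]
sp=np.array([[735,318],[605,28],[40,75],[75,380],[583,76]])/4.4+[270,150]
def res(p,c,dz=0):
    r=[]
    for cal,px in c:
        X=P2W(p,M); X[:,2]+=dz; r.append((proj(cal,X)-px).ravel())
    return np.concatenate(r)
for nm,c in(("top",[(T,tp)]),("scene",[(S,sp)]),("both",[(T,tp),(S,sp)])):
    s=least_squares(res,[600,50,0],args=(c,),x_scale=[10,10,.01]);print(nm,s.x[:2],np.degrees(s.x[2]),np.abs(s.fun).max())
s4=least_squares(lambda q:res(q[:3],c,q[3]),[600,50,0,0],x_scale=[10,10,.01,10]);print("dz free",s4.x,np.round(s4.fun,1))
# rib triangulation
def tri(a,b): return least_squares(lambda X:np.r_[proj(T,X)[0]-a,proj(S,X)[0]-b],[600,20,120.]).x
p=s.x
R=lambda W:(np.array([[np.cos(p[2]),np.sin(p[2])],[-np.sin(p[2]),np.cos(p[2])]])@(np.array(W)[:2]-p[:2]))
rib=tri(np.array([454,329])/4.4+[195,155],np.array([285,138])/4.4+[270,150]);print("rib",rib,R(rib))
g=lambda a,z:least_squares(lambda X:proj(T,[X[0],X[1],z])[0]-(np.array(a)/4.4+[195,155]),[600,20.]).x
for n,a,z in(("ribtop",(454,329),129.5),("cov-y",(531,333),106.5),("cov+y",(380,333),106.5),("railTL",(216,242),109),("railBL",(216,428),109),("railTR",(548,246),109),("cap",(636,121),110),("sd handle",(385,150),100),("sd h low",(532,180),100)):
    w=g(a,z);print(n,w,R(w))
E
```

```text
top [523.59535797 126.59695451] 0.09442308112691389 0.34927761049567607
scene [532.10460008 126.7944108 ] 0.35689631253455134 1.7380740355033595
both [526.07702368 127.05022491] 0.2047133765688187 2.6611262279103585
dz free [ 5.24105379e+02  1.27921523e+02  3.03746671e-03 -7.43517165e+00] [ 0.   0.5  0.  -0.2 -0.7 -0.5 -0.8  0.3  0.3 -0.2  0.2 -1.   1.3 -0.2
 -0.9  0.3 -1.4  0.2 -0.3  0.4]
rib [503.81633929  86.54626735 117.62399633] [-22.40525949 -40.4241635 ]
ribtop [503.34325552  88.07906276] [-22.8728637  -38.88968759]
cov-y [502.52820867  47.30012223] [-23.83360502 -79.66545573]
cov+y [502.6810161  127.80529511] [-23.39316044   0.83865732]
railTL [551.16971111 215.35817082] [25.40804404 88.21772822]
railBL [452.89570911 213.03622086] [-72.87362682  86.24691771]
railTR [549.04234245  38.08508712] [ 22.64730733 -89.04662307]
cap [617.30683019 -10.09557347] [  90.73921395 -137.47087932]
sd handle [602.71326067 126.44111656] [76.63357154 -0.88291922]
sd h low [586.2908387   46.26856087] [ 59.92480467 -80.99628725]
```

The dust cover is about 6 mm ajar and the rib is near (504, 88). The scene camera disagrees by several mm, so I'll refine with the wrist camera from two places.

```bash
python3 - <<'E'
from station import *
import cv2
import numpy as np,json
goto([400,-200,330],[180,0,-90])
d={}
for i,(x,y,z) in enumerate([(505,55,270),(505,125,270)]):
    goto([x,y,z],[180,0,-90]); wait(.4)
    o=get_obs(); im=get_image("wrist"); cv2.imwrite(f"pics/w{i}.png",im[:,:,::-1])
    d[i]=[list(map(float,o["tcp_pos"])),list(map(float,o["ee_rot"]))]; print(d[i],o["t"],o["wrist_force"])
    for n in("cover_grip","cover","power_top","screwdriver"):
        for r in spot_in(n,"wrist")[:1]: print(n,round(r["score"],2),[round(float(x),1) for x in r["extent"]])
json.dump(d,open("w.json","w"))
E
```

```text
[[505.0737386727907, 54.40820564742539, 270.2185518082241], [-179.9760301449276, -0.0030878163164245573, -90.06298070045442]] 4.075 [-0.57681467  0.4341638  -0.22751744]
cover_grip 0.98 [290.2, 182.1, 81.9, 85.7]
cover 0.69 [290.9, 179.6, 85.0, 83.2]
power_top 0.79 [121.9, 230.8, 28.4, 25.8]
screwdriver 0.65 [243.6, 78.2, 177.6, 45.6]
[[505.08858769635356, 124.31598668841647, 270.0295163660335], [-179.99624501436526, -0.004978020745067888, -90.06934428233453]] 5.1083 [-0.47059023  0.1485824  -0.50946513]
cover_grip 0.62 [358.3, 181.4, 84.8, 87.6]
cover 0.56 [361.0, 181.8, 83.7, 85.0]
power_top 0.56 [187.1, 229.6, 29.2, 25.6]
screwdriver 0.59 [321.6, 77.2, 178.5, 45.2]
```

View pics/w0.png

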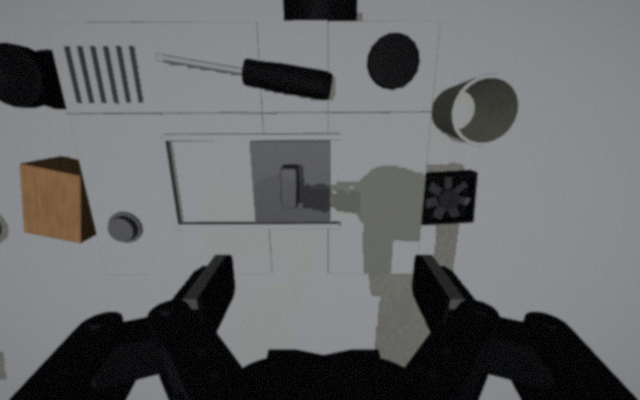

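View pics/w1.png

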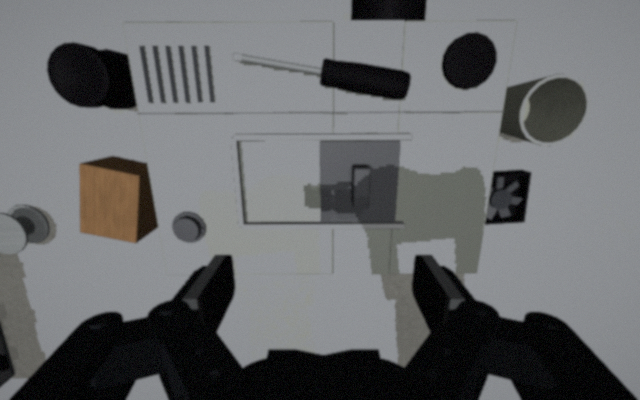

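Both wrist pictures show the cover at about (291,181) and (360,181), with the rib near (289,186) and (362,186). Zooming on the rib.

```bash
python3 - <<'E'
import cv2,numpy as np
o=[]
for i,c in((0,240),(1,310)):
    a=cv2.imread(f"pics/w{i}.png")[125:235,c:c+110]; o.append(cv2.convertScaleAbs(cv2.resize(a,(396,396),interpolation=cv2.INTER_CUBIC),alpha=1.6))
cv2.imwrite("pics/wz.png",np.hstack(o))
E
```

```text
(no output)
```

View pics/wz.png

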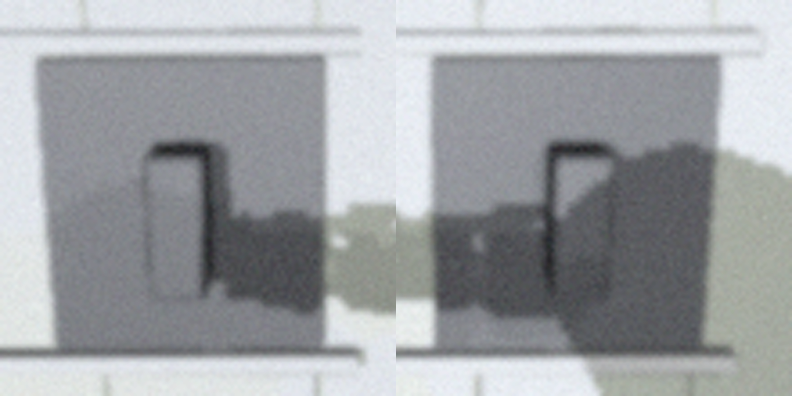

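```bash
cat >> h.py <<'E'
from scipy.spatial.transform import Rotation as Ro
def wcam(cal,pos,rpy):
    Rt=Ro.from_euler("xyz",rpy,degrees=True).as_matrix();m=np.array(cal["mount"])
    Rc=Rt@m[:3,:3];c=Rt@m[:3,3]+pos
    return dict(cal,R=Rc.T,t=-Rc.T@c)
E
python3 - <<'E'
from station import *
from h import *
import json
d=json.load(open("w.json"));W=get_calibration("wrist")
C=[wcam(W,*map(np.array,d[k])) for k in "01"]
def tri(a,b):
    return least_squares(lambda X:np.r_[proj(C[0],X)[0]-a,proj(C[1],X)[0]-b],[500,80,110.])
z=lambda u,v,i:np.array([u/3.6+(240,310)[i],v/3.6+125])
for n,a,b in(("rib",(177,226),(186,226)),("cov+y edge",(47,200),(37,200)),("cov-y edge",(325,200),(316,200)),("cov nw",(38,58),(36,58))):
    s=tri(z(*a,0),z(*b,1));print(n,s.x.round(1),s.fun.round(2))
s=tri(np.array([121.9,229]),np.array([187.5,229]));print("power",s.x,s.fun)
g=lambda i,a,zz:least_squares(lambda X:proj(C[i],[X[0],X[1],zz])[0]-a,[600,20.]).x.round(1)
print("rib z=129.5",g(0,z(177,226,0),129.5),g(1,z(186,226,1),129.5))
for n,a in(("well frame left, row mid",(174,180)),("deck-yedge",(417,250)),("rail bot right",(340,224)),("sd handle corner",(331,99)),("sd handle corner2",(245,80))): print(n,g(0,a,105))
E
```

```text
rib [505.6  87.2 127.1] [-0.    0.03  0.   -0.03]
cov+y edge [507.  127.3 102.7] [-0.    0.03  0.   -0.03]
cov-y edge [507.1  47.1 103.6] [-0.    0.04  0.   -0.04]
cov nw [547.3 127.5 101. ] [-0.    0.05  0.   -0.05]
power [456.21992173 268.62547194 110.73384792] [-6.34180427e-06  5.01666056e-03  5.75511558e-06 -5.01287912e-03]
rib z=129.5 [506.2  86.9] [506.2  87.5]
well frame left, row mid [508.2 208.3]
deck-yedge [428.6 -49.4]
rail bot right [459.5  36.3]
sd handle corner [587.3  46.9]
sd handle corner2 [604.4 127.7]
```

```bash
python3 - <<'E'
from station import *
import cv2
from h import *
def p(l):
    o=get_obs();print(l,round(o["t"],2),o["tcp_pos"].round(1),o["wrist_force"].round(1),round(o["grip_width"],1))
R=[180,0,-90]
grip(45,20)
goto([505.5,87.3,160],R);p("above")
move_l([505.5,87.3,113],speed=60);p("down")
cv2.imwrite("pics/d1.png",get_image("wrist")[:,:,::-1])
grip(10,20);p("gripped")
E
```

```text
above 6.38 [505.9  87.4 160.4] [0.  0.2 0.4] 45.3
down 7.31 [505.8  87.3 113.2] [ 0.4 -0.8 -0.5] 45.0
gripped 7.72 [505.8  87.3 113.5] [ 0.  -0.2  1.3] 15.3
```

View pics/d1.png

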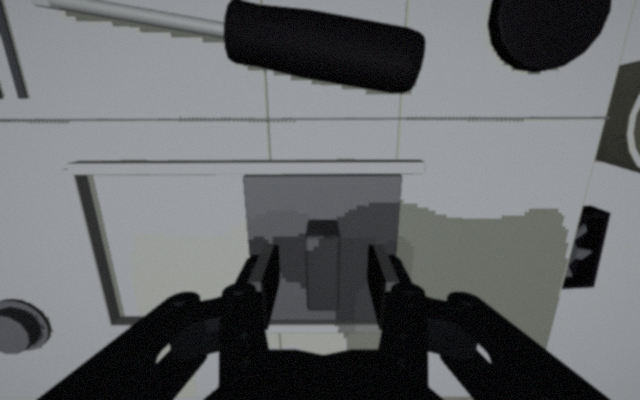

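Before closing, the picture shows the jaws at cols 265 and 380 straddling the rib at (322,270). The grip then stopped at 15.3 mm, so the rib is held. Next I slide it to the open stop.

```bash
python3 - <<'E'
from station import *
import cv2
def p(l):
    o=get_obs();print(l,round(o["t"],2),o["tcp_pos"].round(1),o["wrist_force"].round(1),round(o["grip_width"],1));return o
move_l([505.5,158,113],speed=60);p("158")
y=158
while y<176:
    y+=1.5; move_l([505.5,y,113],speed=30); wait(.1); o=p(y)
    if abs(o["wrist_force"][1])>12: break
cv2.imwrite("pics/d2.png",get_image("wrist")[:,:,::-1])
cv2.imwrite("pics/d2t.png",cv2.resize(get_image("top")[130:300,180:400,::-1],None,fx=3,fy=3))
E
```

```text
158 9.05 [505.6 159.  113.5] [-2.3 -1.5  5.2] 15.4
159.5 9.4 [505.6 160.3 113.5] [-1.2 -1.8  5.1] 15.5
161.0 9.75 [505.6 161.8 113.5] [-1.1 -2.2  5.5] 15.4
162.5 10.1 [505.6 163.3 113.5] [-1.3 -1.3  5.9] 15.7
164.0 10.45 [505.6 164.8 113.5] [-2.3 -0.7  4.5] 15.4
165.5 10.8 [505.6 166.3 113.5] [-1.2 -0.2  5.6] 15.8
167.0 11.15 [505.6 167.  113.5] [-1.8 -3.7  6.7] 15.6
168.5 11.5 [505.5 167.1 113.5] [-0.9 -8.4  6. ] 15.5
170.0 11.85 [505.6 167.2 113.5] [ -1.4 -10.6   7.8] 15.4
171.5 12.2 [505.6 167.3 113.5] [ -2.3 -16.    8.9] 15.6
```

View pics/d2.png

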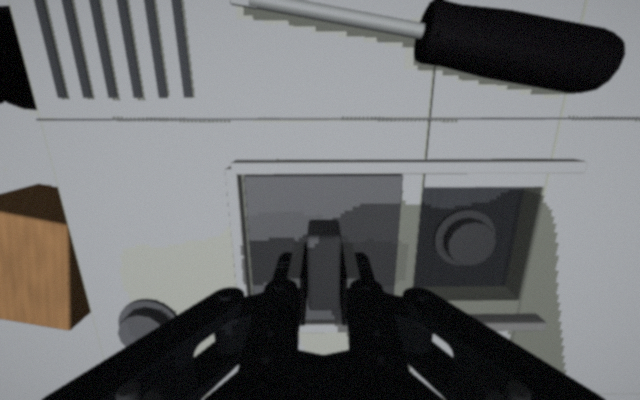

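The well and button are exposed, with the button at (468,240), and the stop was met at y≈167, so the button should be at y≈82. I'll release, check from above, then press.

```bash
python3 - <<'E'
from station import *
import cv2
from h import *
def p(l):
    o=get_obs();print(l,round(o["t"],2),o["tcp_pos"].round(1),o["wrist_force"].round(1),round(o["grip_width"],1));return o
move_l([505.5,166.5,113],speed=30)
grip(40);p("rel")
move_l([505.5,166.5,160],speed=100)
grip(0)
W=get_calibration("wrist");v=[]
for i,y in enumerate((82,130)):
    goto([460,y,190],[180,0,-90]);wait(.3);o=p("v")
    im=get_image("wrist");cv2.imwrite(f"pics/e{i}.png",im[:,:,::-1])
    r=[q for q in spot_in("reset_top","wrist")][:2]
    for q in r:
        e=q["extent"];C=wcam(W,o["tcp_pos"],o["ee_rot"])
        print(q["score"],np.round(e,1),least_squares(lambda X:proj(C,[X[0],X[1],97])[0]-e[:2],[500,80.]).x)
E
```

```text
rel 12.97 [505.  166.8 112.4] [0.4 0.5 0.9] 39.9
v 14.84 [460.1  82.7 189.6] [ 0.  -0.3  0.1] -0.0
0.88 [326.4 146.7  36.9  35. ] [505.94956004  80.26819988]
v 15.55 [460.1 129.3 190. ] [ 0.6 -0.2  0.3] 0.3
0.97 [385.9 146.8  38.9  34.9] [505.81956017  81.36014583]
0.68 [608.   49.1  63.9  98.2] [573.35637508 -69.7353216 ]
```

View pics/e0.png

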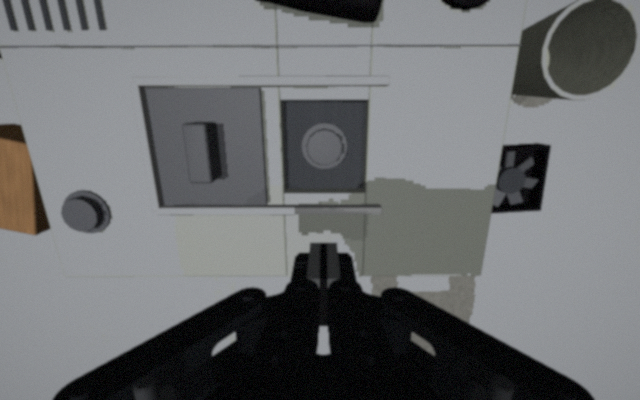

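View pics/e1.png

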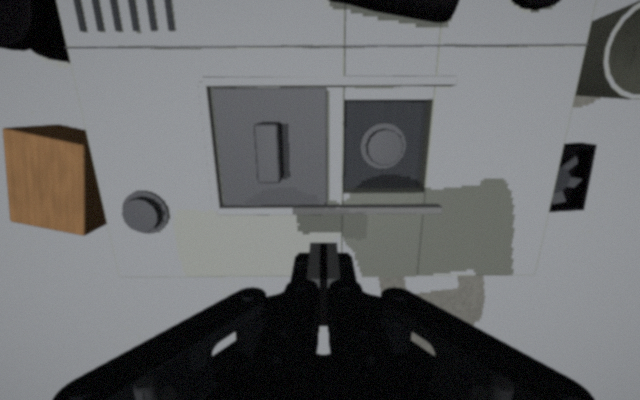

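The cover sits fully open, and the button is centred at about (325,147) and (384,147), which puts it near (505.8, 81.5). Pressing now with the force watched.

```bash
python3 - <<'E'
from station import *
def p(l):
    o=get_obs();print(l,round(o["t"],2),o["tcp_pos"].round(1),o["wrist_force"].round(1));return o
X,Y=505.7,81.5
goto([X,Y,130],[180,0,-90])
move_l([X,Y,101],speed=80);wait(.2);b=p("101")["wrist_force"][2]
z=101
while z>86:
    z-=1; move_l([X,Y,z],speed=30);wait(.08);o=p(z)
    if o["wrist_force"][2]-b>9: break
for i in range(4): wait(.6);p("hold")
E
```

```text
101 16.82 [506.2  81.6 101.6] [-0.7  0.1 -0.5]
100 17.15 [505.7  81.5 100.1] [-0.7  0.2  0.9]
99 17.48 [505.6  81.5  98.9] [-0.5  0.  -0.1]
98 17.82 [505.7  81.5  98. ] [-0.1  1.1  0.1]
97 18.15 [505.8  81.5  97.1] [ 0.5 -0.3  0.3]
96 18.48 [505.9  81.5  96.2] [-0.4  0.3  0.9]
95 18.82 [505.9  81.5  95.1] [ 1.2 -0.5  2.6]
94 19.15 [505.9  81.5  94.2] [-0.4  0.1  2.3]
93 19.48 [505.9  81.5  93.1] [ 0.5 -0.9  3.6]
92 19.82 [505.9  81.5  92.1] [-0.3 -0.8  4.2]
91 20.15 [505.9  81.5  91.1] [0.7 0.2 4.8]
90 20.48 [505.9  81.5  90.9] [-1.3 -0.4  9.5]
hold 21.08 [505.9  81.5  90.9] [-2.1  0.5  7.9]
hold 21.68 [505.9  81.5  90.9] [-1.4  0.2  9.2]
hold 22.28 [505.9  81.5  90.9] [-1.9  0.5  9.1]
hold 22.88 [505.9  81.5  90.9] [-1.3 -0.4  8.5]
```

The button bottomed at z≈90.9, at about 9 N, and was held there for 2.4 s. Now I raise the tool, regrip the rib and shut the cover.

```bash
python3 - <<'E'
from station import *
import cv2
def p(l):
    o=get_obs();print(l,round(o["t"],2),o["tcp_pos"].round(1),o["wrist_force"].round(1),round(o["grip_width"],1));return o
X=505.5;R=[180,0,-90]
move_l([505.7,81.5,165],speed=80);p("up")
grip(45,20)
goto([X,167,165],R)
move_l([X,167,113],speed=60);p("down")
grip(10,20);o=p("gripped")
if 13<o["grip_width"]<18:
    move_l([X,90,113],speed=60);p("90")
    y=90
    while y>74:
        y-=1.5; move_l([X,y,113],speed=30); wait(.1); o=p(y)
        if o["wrist_force"][1]>12: break
E
```

```text
up 23.98 [505.1  81.5 164.3] [ 0.  -0.5  0. ] 0.2
down 25.93 [506.  167.1 113.4] [ 0.6  0.1 -0.8] 45.0
gripped 26.29 [505.9 167.  113.6] [-0.2 -0.7  2.8] 15.4
90 27.73 [506.2  89.  113.6] [0.4 1.1 5. ] 15.7
88.5 28.07 [506.2  87.7 113.6] [1.  0.8 5.2] 15.7
87.0 28.43 [506.2  86.2 113.6] [1.3 0.6 5.4] 15.2
85.5 28.77 [506.2  84.7 113.6] [0.8 1.2 4.2] 15.1
84.0 29.12 [506.3  83.2 113.6] [1.1 1.6 4.3] 15.7
82.5 29.48 [506.2  81.9 113.6] [0.2 1.4 5.3] 15.2
81.0 29.82 [506.3  81.8 113.6] [-0.   6.2  5. ] 15.2
79.5 30.18 [506.2  81.8 113.6] [-0.   9.4  5.3] 15.2
78.0 30.52 [506.2  81.7 113.6] [ 1.1 14.6  5. ] 15.5
```

```bash
python3 - <<'E'
from station import *
import cv2
def p(l):
    o=get_obs();print(l,round(o["t"],2),o["tcp_pos"].round(1),o["wrist_force"].round(1),round(o["grip_width"],1));return o
X=505.5
move_l([X,80.8,113],speed=30);p("relax")
grip(40);p("rel")
move_l([X,80.8,170],speed=80)
goto([460,82,220],[180,0,-90]);wait(.5);p("end")
cv2.imwrite("pics/f.png",get_image("wrist")[:,:,::-1])
goto([400,-200,300],[180,0,-90]);wait(.5);p("away")
cv2.imwrite("pics/ft.png",cv2.resize(get_image("top")[130:300,150:410,::-1],None,fx=3,fy=3,interpolation=cv2.INTER_CUBIC))
for n in("cover","lens_cap","screwdriver"):
    for r in spot_in(n,"top")[:1]: print(n,round(r["score"],2),[round(float(x),1) for x in r["extent"]])
E
```

```text
relax 30.77 [506.2  81.9 113.6] [0.3 7.1 5. ] 15.4
rel 31.13 [504.7  80.  112.2] [0.3 0.3 0.1] 40.3
end 32.88 [460.   82.  219.5] [-0.  -0.8 -0.3] 40.0
away 34.58 [ 400.1 -199.7  299.9] [-0.5 -1.1  0.7] 39.9
cover 0.85 [299.6, 230.5, 35.6, 33.6]
lens_cap 0.5 [341.5, 183.1, 18.2, 18.9]
screwdriver 0.63 [283.6, 185.9, 68.3, 16.6]
```

View pics/f.png

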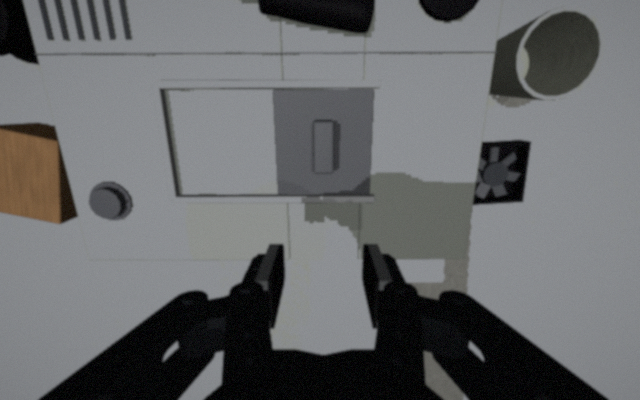

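View pics/ft.png

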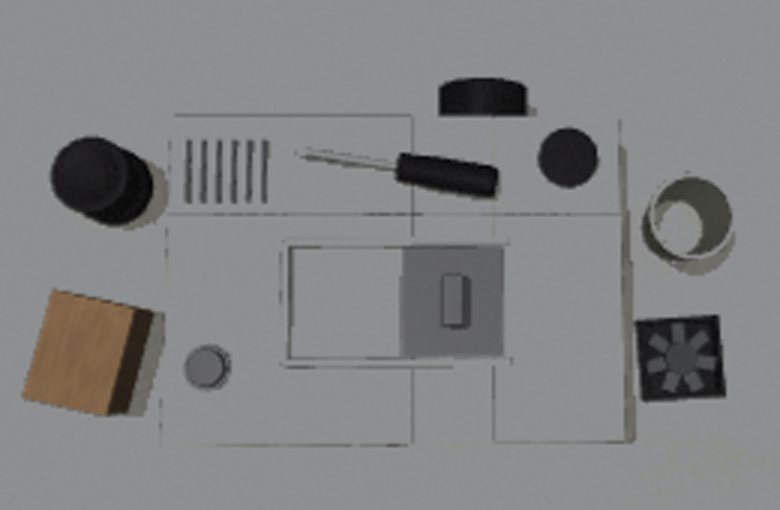

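In the wrist picture the dust cover is shut to the rail end, with the rib at (323,146). In the top view the cover spans cols 400–503 of the crop, about 2 px (roughly 5 mm) further shut than at the start, and nothing else has moved.

```bash
python3 -c "
from station import *
sign_off()"
```

```text
the job is handed in; nothing more can be done
```

The lamp counter reset is done and handed in at about 35 s, well inside the 64 s limit.

- **Opening:** I gripped the dust cover's rib and slid it to its open stop, which it met at tool y≈167 mm.
- **Reset button:** With the jaws closed, I pressed it to its bottom. The tip stopped at z≈90.9 mm, about 6 mm below the button's top, and held there at about 9 N for 2.4 s.
- **Closing:** I slid the cover to its closed stop at tool y≈81.8 mm, then released it and moved the arm clear. The stop-to-stop travel was 85.4 mm against the stated 85 mm.

**Last checks:**
- The final pictures show the cover shut.
- The screwdriver and lens cap were found within 1 px of where they started.
- The cup, lens barrel, fan and carton look undisturbed by eye; I did not measure them.
- The arm was never brought near the power button.
- No joint values can be read from here, so the cover and button positions come from contact forces and pictures.

**Disagreements:** The scene camera put the projector up to about 8 mm from where the top camera did, and heights from the scene and top cameras together came out 7–12 mm low. I used the wrist camera's two-view positions instead. Those put the rib top at 127 mm and the cover's upper face at 101–104 mm, against the stated 129.5 and 106.5 mm.

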